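# Stand the tipped brass adapters up in the warming lane and set the thermostat

### The arm

A 7-joint arm with a two-finger parallel gripper is mounted at the origin on the work surface. World frame = base frame: x ahead of the robot, y to its left, z up, the work surface at z = 0. Lengths are in m, angles in rad, forces in N, time in s.
With the tool pointing down it reaches from about 0.4 to 0.85 m from the base axis. Payload 10.4 kg.
Tool frame: the origin (TCP) lies between the finger pads; the fingertips stand 19 mm ahead of it and the grasp point (between the pads) is the TCP; x points along the fingers, y is the direction in which the jaws open and shut, and the axes are right-handed (so a half turn about x gives the same grasp; the last joint's range is limited). The gripper opens to 87 mm and grips with 3 to 60 N. Pads are 19 mm wide; open, the fingers measure 117 mm over their backs; the gripper's body (75 mm by 190 mm) begins 51 mm behind the grasp point.
Start: joints at [1.187, 0.332, -0.065, 1.46, 0.022, 1.35, -0.088], TCP at [0.221, -0.585, 0.242] pointing down, gripper open.
Joint ranges: [-2.6, 2.6], [-0.5, 2.12], [-1.47, 1.34], [0.16, 2.42], [-1.27, 4.41], [0.06, 2.06], [-2.6, 2.6]. Speed limits (rad/s): [2.22, 2.22, 2.79, 2.79, 3.14, 3.14, 3.14].

### API

Orientations are given as a unit quaternion [x, y, z, w].
In Python, from bench import r gives the robot as it stands.
- The arm moves only by the tool drive_tool, never from a script. Its argument "motion" is a list of rows, each a list of 4 numbers: the shift along the tool's x, y, z in cm, then the turn about the tool's x in units of 5 degrees (1.0 is 5 degrees). In form: [[tx, ty, tz, twist], ...]. A call has 1 to 20 rows; each row is the pose to reach, as a shift and turn from the pose commanded when the call began, along the tool's axes at that moment; what a row does not reach only later rows make up. A row lasts 1/12 s, in which the tool goes at most 41.7 mm and 7.16 degrees, less where a joint would pass 70% of its speed; a pose out of reach is approached as far as the arm can. A call with a gripper value outside its range is refused whole. "grip" is the closure in counts, from 0 (fully open) to 255 (shut), set as the call begins (left out, the last holds). The fingers move at their own pace and stop on an object; "force" is the grip in N (left out, the last holds). Time passes only in rows, so rows that repeat a pose let the fingers close. It gives the time, the measured TCP pose, the force and the opening at its end, in the units of the state.
- r.read_state(): the state, without advancing time (a new reading comes with each control period).
- r.camera(name): name is "scene" or "top" or "wrist"; returns the picture (400x640x3 uint8, red, green, blue); there is no depth.
- r.calibration(name): a dict with "fx", "fy", "cx", "cy" (pixels), "xyz" and "orientation" of the camera in the world. Camera axes: x right, y up, looking along -z (the intrinsics and any distortion apply to the point x, -y, -z); pixel columns grow to the right and rows downward; lengths in m; the calibration is good to about 2 mm. The wrist camera is an equidistant fisheye: a pixel r from the principal point sees the ray r / f radians off the axis. A picture is of the moment at which its call begins: read the wrist's pose just before it. calibration takes no time and is no camera call; for the wrist camera it gives the pose at the moment of the call.
- r.close_job(): hands the job in, once; it reports no verdict.
The state is a dict: "time": time; "joint_positions": joint angles; "joint_vel": joint speeds; "joint_torque": joint torques, N m; "ee_pos": TCP position; "eef_rot": TCP orientation; "ft_force": force on the tool from outside, world axes, zero at the start; "torque": the same for the moment, N m; "width": finger opening in m.
Only numpy, scipy, OpenCV 4.12 (cv2) and the standard library are available. Lean on these libraries where they do the work, as an engineer would, in place of code of your own. Each camera call takes 0.05 s, during which the arm holds its last target.

### The job

Two of the brass pipe adapters in the lane of the warming plate have tipped over: stand both upright on their square feet in the free places of the lane, inside its borders and clear of their neighbours. Then turn the thermostat knob until its pointer is at the one long mark on its scale. Leave the adapters that are standing, and everything else on the bench, where they are.

Things in the scene. Friction and masses are not known exactly. Their poses are not given: they have to be found in the camera images.
- station: grey bench warming plate, fixed, its level steel top 30 mm above the bench; origin on the bench under the lane's centre. x points across the lane away from the robot, y along the lane, z up. The steel top reaches x = -58 to 138 mm, y = -228 to 228 mm; the control box with the knob (150 x 130 mm, 30 mm high) stands at its +y end
- lane (a point): centre of the lane, on the steel top, axes as the plate's. The lane is the strip along y between a low aluminium ledge (8 mm high, face at x = -41 mm) and a thin black line (x = 40 mm), closed by black lines at y = -222 and 222 mm. It has five unmarked places, near y = -180, -90, 0, 90, 180 mm, one adapter each
- tipped_a_mid (a point): brass pipe adapter, 104 mm long, 0.4 kg: square foot 44 x 44 x 16 mm, round body 44 mm in diameter from 16 to 72 mm, narrower spigot 30 mm in diameter up to 104 mm. Point: on the axis, 52 mm from the underside of the foot. z runs from foot to spigot. Lies tipped over, axis level, 22 mm above the plate, spigot away from the robot; foot still in its place, one of the two at the lane's -y end
- tipped_b_mid (a point): a second adapter of the same kind, tipped over in the same way, its foot in its place, one of the two at the lane's +y end; point on the axis 52 mm from the underside of the foot, z from foot to spigot
- stand_a_mid (a point): the same kind of adapter, standing upright on its square foot in the lane; the point is 52 mm above the underside of the foot, z up
- stand_b_mid (a point): the same kind of adapter, standing upright on its square foot in the lane; the point is 52 mm above the underside of the foot, z up
- stand_c_mid (a point): the same kind of adapter, standing upright on its square foot in the lane; the point is 52 mm above the underside of the foot, z up
- knob (a joint): thermostat knob's angle, rad: 0 to 2.6, grows clockwise seen from above; turns freely against light friction (0.03 N m) and stays where it is left
- knob_grip (a point): grip point of the black thermostat knob on the control box at the plate's +y end, on its vertical turning axis, 31 mm above the knob's underside. The knob is a disc of 52 mm diameter, 8 mm high, that carries a bar grip 49 mm long, 14 mm thick, rising from 6 to 38 mm above the underside, along this point's x axis. The bar's end at -x, which carries a white stripe, is the pointer
- knob_pointer (a point): top of the pointer end of the knob's bar, 24.7 mm from the turning axis; same axes as the knob
- scale_mark (a point): middle of the one long thick black mark on the white scale disc (112 mm diameter) under the knob, 47 mm from the turning axis; its -x axis points from the turning axis outwards through the mark. All other marks on the scale are short and thin. The mark lies 0.5 to 1.4 rad clockwise of the pointer at the start
- scale: the white scale disc, fixed; origin on the knob's turning axis, its long mark lies towards its own -x
- jar: grey jar of thread paste, 72 mm diameter, 85 mm high, on the bench; origin at the centre of its underside
- wrench: steel wrench lying on the bench; origin under its middle
- partbox: open cardboard parts box, 130 x 100 x 60 mm, on the bench; origin at the centre of its underside
Things that resemble listed ones, but are neither listed nor needed, are in the scene too. What is shaped like the part that bears tipped_b_mid but purple is not meant.

How it is judged:
On the way, in this order (a step that is already met when the one before it is completed fails the run):
1. all five adapters stand upright in the lane, clear of one another and released (angle between each of tipped_a_mid, tipped_b_mid, stand_a_mid, stand_b_mid, stand_c_mid's own z axis and vertical below 0.08 rad and x of tipped_a_mid in the frame of lane between -0.022 and 0.022 m and y of tipped_a_mid in the frame of lane between -0.205 and 0.205 m and z of tipped_a_mid in the frame of lane between 0.047 and 0.057 m and contact force between the fingers and tipped_a below 0.1 N and x of tipped_b_mid in the frame of lane between -0.022 and 0.022 m and y of tipped_b_mid in the frame of lane between -0.205 and 0.205 m and z of tipped_b_mid in the frame of lane between 0.047 and 0.057 m and contact force between the fingers and tipped_b below 0.1 N and x of stand_a_mid in the frame of lane between -0.022 and 0.022 m and y of stand_a_mid in the frame of lane between -0.205 and 0.205 m and z of stand_a_mid in the frame of lane between 0.047 and 0.057 m and contact force between the fingers and stand_a below 0.1 N and x of stand_b_mid in the frame of lane between -0.022 and 0.022 m and y of stand_b_mid in the frame of lane between -0.205 and 0.205 m and z of stand_b_mid in the frame of lane between 0.047 and 0.057 m and contact force between the fingers and stand_b below 0.1 N and x of stand_c_mid in the frame of lane between -0.022 and 0.022 m and y of stand_c_mid in the frame of lane between -0.205 and 0.205 m and z of stand_c_mid in the frame of lane between 0.047 and 0.057 m and contact force between the fingers and stand_c below 0.1 N and horizontal distance between tipped_a_mid and tipped_b_mid above 0.055 m and horizontal distance between each of tipped_a_mid, tipped_b_mid and stand_a_mid above 0.055 m and horizontal distance between each of tipped_a_mid, tipped_b_mid and stand_b_mid above 0.055 m and horizontal distance between each of tipped_a_mid, tipped_b_mid and stand_c_mid above 0.055 m), for 0.2 s.
2. the knob's pointer is at the long mark (angle between the x axis of knob_grip and the x axis of scale, either way round below 0.09 rad and x of knob_pointer in the frame of scale below 0 m), for 0.2 s.
At the end, for the whole second after the job is handed in: All five adapters stand released and at rest on the plate, tilt under 0.08 rad, axes within 22 mm of the lane's centre line and 205 mm of its middle; the two that had tipped at least 55 mm centre to centre from every other; the knob's pointer within 0.09 rad of the long mark (all of step 1 and all of step 2 and linear speed of each of tipped_a, tipped_b, stand_a, stand_b, stand_c below 0.02 m/s); the robot touches nothing.
It fails at once if an adapter that was standing is knocked over or shifted by more than 20 mm (distance of any of stand_a_mid, stand_b_mid, stand_c_mid from where it was at the start of the episode above 0.02 m or angle between any of stand_a_mid, stand_b_mid, stand_c_mid's own z axis and vertical above 0.3 rad).
It fails at once if the jar, the wrench or the parts box is moved by more than 30 mm (distance of any of jar, wrench, partbox from where it was at the start of the episode above 0.03 m).
It also fails if it takes over 64 s, if anything falls off the work surface, if the arm or the gripper's body presses on something with over 40 N, if the wrist force passes 120 N, or if a joint passes its speed limit or range.

## Working session

There is one attempt and no reset: what is moved stays moved. The work goes in short steps, Python scripts to look and compute and a tool call to move; the robot and the scene stay as the last step left them, time stands still between calls to the robot, and variables do not carry over. Pictures are saved under pics/ and viewed, and the job is handed in when it is done.

Besides the shell and the picture viewer there is one more tool, called after "Call:" in YAML: its name, and indented under it one key for each argument. drive_tool: Moves the arm, as the interface text tells. Its arguments: {"type":"object","properties":{"motion":{"type":"array","items":{"type":"array","items":{"type":"number"}}},"grip":{"type":"number"},"force":{"type":"number"}},"required":["motion"]}

```bash
ls; mkdir -p pics; python3 - <<'E'
from bench import r
import cv2
s=r.read_state();print({k:s[k] for k in('time','ee_pos','eef_rot','width','ft_force')})
for n in('scene','top','wrist'):
    c=r.calibration(n);print(n,c)
    im=r.camera(n);cv2.imwrite(f'pics/{n}0.png',im[:,:,::-1])
E
```

```text
pics
{'time': 0.0, 'ee_pos': array([ 0.22050031, -0.58443259,  0.24078509]), 'eef_rot': array([-0.69551622, -0.12735519,  0.69574372, -0.12640618]), 'width': 0.08681792722987233, 'ft_force': array([ 0.7239405 , -0.1925889 , -0.13915313])}
scene {'fx': 518.5082101419174, 'fy': 518.5082101419174, 'cx': 312.9363176231, 'cy': 198.0917497088297, 'xyz': array([ 1.2257039 , -0.73319784,  1.5419925 ]), 'orientation': array([0.27710196, 0.10143655, 0.34115084, 0.89249159])}
top {'fx': 435.9075423799292, 'fy': 435.9075423799292, 'cx': 322.00992374609103, 'cy': 195.82555437653374, 'xyz': array([0.21755403, 0.01478998, 1.72861296]), 'orientation': array([-0.07174159,  0.07593322,  0.71900053, -0.68711391])}
wrist {'fx': 309.70691628693146, 'fy': 309.70691628693146, 'cx': 318.5277742852205, 'cy': 196.36667772267162, 'xyz': array([ 0.28609549, -0.55868638,  0.38245393]), 'orientation': array([-0.10735713,  0.07541145, -0.56312752,  0.81588906])}
```

View pics/scene0.png

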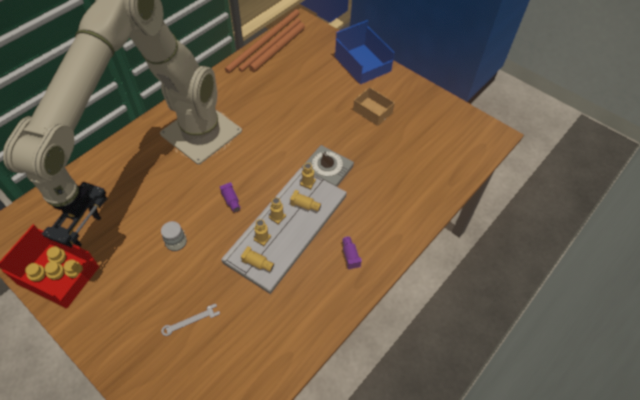

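View pics/top0.png

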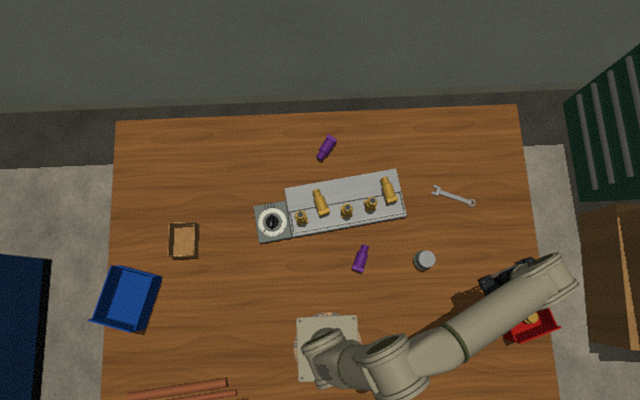

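View pics/wrist0.png

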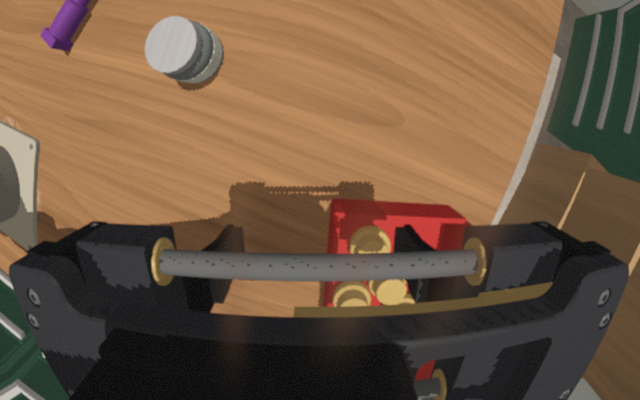

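```bash
cat > h.py <<'E'
import numpy as np,cv2
from scipy.spatial.transform import Rotation as R
from bench import r
def ray(c,n,u,v):
    if n=='wrist':
        a=(u-c['cx'])/c['fx'];b=(v-c['cy'])/c['fy'];t=np.hypot(a,b)
        s=np.sinc(t/np.pi); d=np.array([a*s,-b*s,-np.cos(t)])
    else: d=np.array([(u-c['cx'])/c['fx'],-(v-c['cy'])/c['fy'],-1.])
    return R.from_quat(c['orientation']).apply(d/np.linalg.norm(d))
def onz(c,n,u,v,z):
    d=ray(c,n,u,v);o=np.array(c['xyz']);return o+d*(z-o[2])/d[2]
def proj(c,n,p):
    q=R.from_quat(c['orientation']).inv().apply(np.asarray(p)-c['xyz'])
    x,y,z=q[0],-q[1],-q[2]
    if n=='wrist':
        rr=np.hypot(x,y);t=np.arctan2(rr,z);k=t/max(rr,1e-9);return c['cx']+c['fx']*x*k,c['cy']+c['fy']*y*k
    return c['cx']+c['fx']*x/z,c['cy']+c['fy']*y/z
E
python3 - <<'E'
from h import *
im=cv2.imread('pics/top0.png')[160:260,240:420]
cv2.imwrite('pics/topc.png',cv2.resize(im,None,fx=4.4,fy=4.4,interpolation=cv2.INTER_CUBIC))
E
```

```text
(no output)
```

View pics/topc.png

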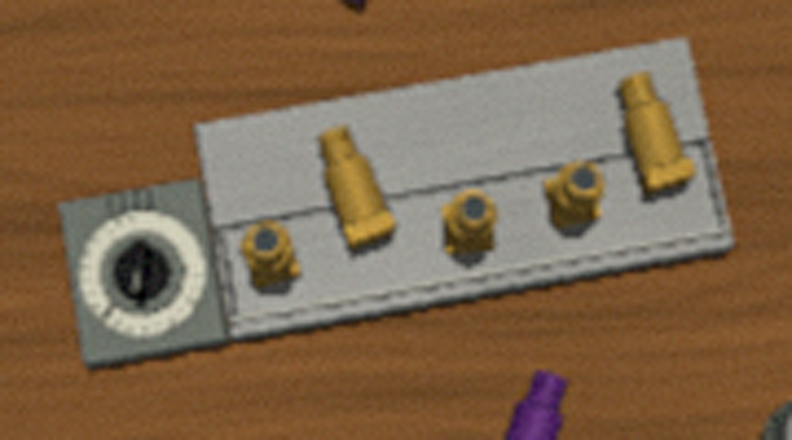

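```bash
python3 - <<'E'
from h import *
c=r.calibration('top')
P=lambda a,b,z:onz(c,'top',240+a/4.4,160+b/4.4,z)
A,B,C,D=[P(*q,.03)[:2] for q in((195,125),(687,38),(732,240),(228,338))]
print(A,B,C,D,[np.linalg.norm(x-y) for x,y in((A,B),(B,C),(C,D),(D,A))])
y=(A-B)+(D-C);y/=np.linalg.norm(y);x=np.array([y[1],-y[0]]);m=(A+B+C+D)/4
L=m-0.04*x;print('yaw y axis',np.degrees(np.arctan2(-x[1] ,x[0])),'x',x,'y',y,'lane',L)
loc=lambda p:((p[:2]-L)@x,(p[:2]-L)@y)
for n,a,b,z in(('knob',142,272,.09),('scale',142,274,.035),('s180',266,240,.134),('s0',473,207,.134),('s-90',583,180,.134),('b spig',335,130,.052),('b foot',370,225,.052),('a spig',636,78,.052),('a foot',672,172,.052)):
    print(n,np.round(P(a,b,z),3),np.round(loc(P(a,b,z)),3))
E
```

```text
[0.61499518 0.14552682] [ 0.676498   -0.30774096] [ 0.48736037 -0.33292403] [0.41974219 0.12160582] [np.float64(0.4574213310037947), np.float64(0.1908067817842285), np.float64(0.4595319404204863), np.float64(0.19671284624427637)]
yaw y axis -8.095190800120305 x [0.99003548 0.14081813] y [-0.14081813  0.99003548] lane [ 0.51004752 -0.09901581]
knob [0.473 0.19  0.09 ] [0.004 0.291]
scale [0.48  0.196 0.035] [0.012 0.296]
s180 [0.489 0.081 0.134] [0.004 0.181]
s0 [ 0.509 -0.095  0.134] [-0.001  0.004]
s-90 [ 0.528 -0.19   0.134] [ 0.005 -0.092]
b spig [0.6   0.019 0.052] [0.105 0.104]
b foot [ 0.512 -0.009  0.052] [0.014 0.089]
a spig [ 0.635 -0.255  0.052] [ 0.102 -0.172]
a foot [ 0.548 -0.28   0.052] [ 0.012 -0.185]
```

```bash
cat >> h.py <<'E'
def plan(pos,jaw=None):
    s=r.read_state();Q=R.from_quat(s['eef_rot']);M=Q.as_matrix()
    d=M.T@(np.asarray(pos)-s['ee_pos'])*100
    out=[round(x,2) for x in d]
    if jaw is not None:
        y=M[:,1];cur=np.degrees(np.arctan2(y[1],y[0]))
        t=-(jaw-cur); t=(t+90)%180-90   # positive about x(down)=clockwise
        out.append(round(t/5,2))
    print('t',round(s['time'],2),'shift cm',out,'j7',round(s['joint_positions'][6],2),'rows>=',np.ceil(np.linalg.norm(d)/4.17))
E
python3 - <<'E'
from h import *
s=r.read_state();M=R.from_quat(s['eef_rot']).as_matrix();print(M.round(3))
c=r.calibration('wrist');print(M.T@(c['xyz']-s['ee_pos']), M.T@R.from_quat(c['orientation']).as_matrix())
plan([.50,-.05,.30],106)
E
```

```text
[[-0.     0.353 -0.936]
 [ 0.001 -0.936 -0.353]
 [-1.    -0.001  0.   ]]
[-0.14162386 -0.00115118 -0.07045082] [[ 8.72073086e-04  2.60063238e-01 -9.65591193e-01]
 [ 9.99998484e-01 -1.68220387e-03  4.50079062e-04]
 [-1.50727222e-03 -9.65590121e-01 -2.60064311e-01]]
t 0.15 shift cm [np.float64(-5.86), np.float64(-40.15), np.float64(-45.01), np.float64(0.93)] j7 -0.09 rows>= 15.0
```

```bash
python3 - <<'E'
from h import *
plan([.42,-.07,.26],106)
E
```

```text
t 0.15 shift cm [np.float64(-1.86), np.float64(-41.1), np.float64(-36.82), np.float64(0.93)] j7 -0.09 rows>= 14.0
```

Call:
drive_tool:
  motion:
    - [-1.9, -41, -36.8, 0.9]
    - [-1.9, -41, -36.8, 0.9]
    - [-1.9, -41, -36.8, 0.9]
    - [-1.9, -41, -36.8, 0.9]
    - [-1.9, -41, -36.8, 0.9]
    - [-1.9, -41, -36.8, 0.9]
    - [-1.9, -41, -36.8, 0.9]
    - [-1.9, -41, -36.8, 0.9]
    - [-1.9, -41, -36.8, 0.9]
    - [-1.9, -41, -36.8, 0.9]
    - [-1.9, -41, -36.8, 0.9]
    - [-1.9, -41, -36.8, 0.9]
    - [-1.9, -41, -36.8, 0.9]
    - [-1.9, -41, -36.8, 0.9]
    - [-1.9, -41, -36.8, 0.9]
    - [-1.9, -41, -36.8, 0.9]
    - [-1.9, -41, -36.8, 0.9]

```text
time: 1.57
ee_pos: [0.4197, -0.0727, 0.2603]
eef_rot: [-0.7, -0.099, 0.7, -0.099]
ft_force: [0.5, -0.3, -0.6]
width: 0.0865
```

```bash
python3 - <<'E'
from h import *
import pickle
c=r.calibration('wrist');im=r.camera('wrist')[:,:,::-1];cv2.imwrite('pics/w1.png',im);pickle.dump(c,open('w1.pkl','wb'))
s=r.read_state();print(s['ee_pos'],s['time'],s['joint_vel'].round(3))
E
```

```text
[ 0.41970998 -0.07278111  0.26029551] 1.6167 [ 0.001 -0.001 -0.003 -0.001 -0.001 -0.001 -0.003]
```

View pics/w1.png

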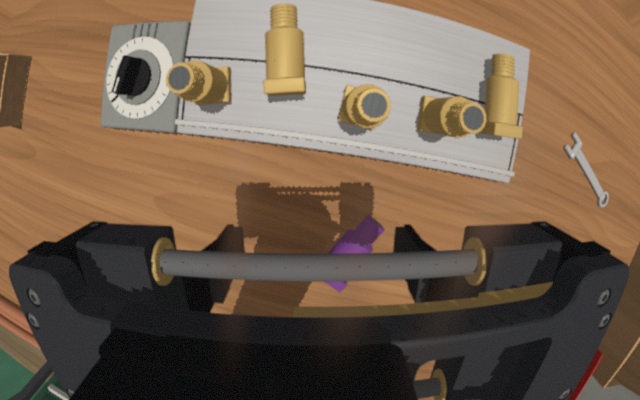

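```bash
python3 - <<'E'
import cv2
im=cv2.imread('pics/w1.png')
cv2.imwrite('pics/w1l.png',cv2.resize(im[0:140,95:325],None,fx=3.4,fy=3.4,interpolation=cv2.INTER_CUBIC))
cv2.imwrite('pics/w1r.png',cv2.resize(im[40:190,320:540],None,fx=3.6,fy=3.6,interpolation=cv2.INTER_CUBIC))
E
```

```text
(no output)
```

View pics/w1l.png

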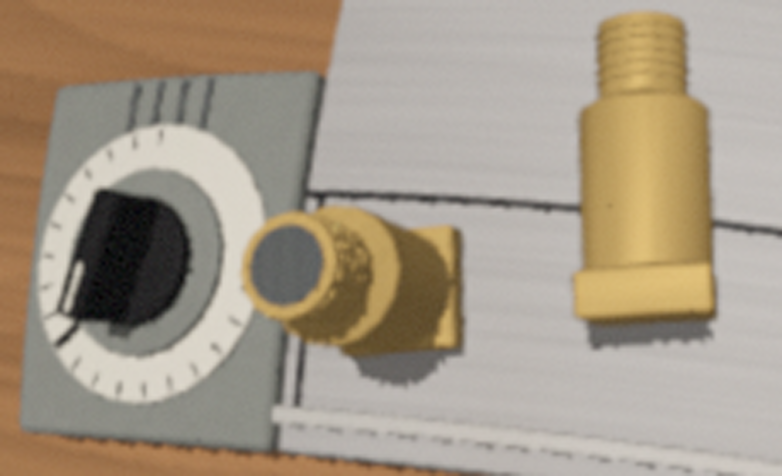

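View pics/w1r.png

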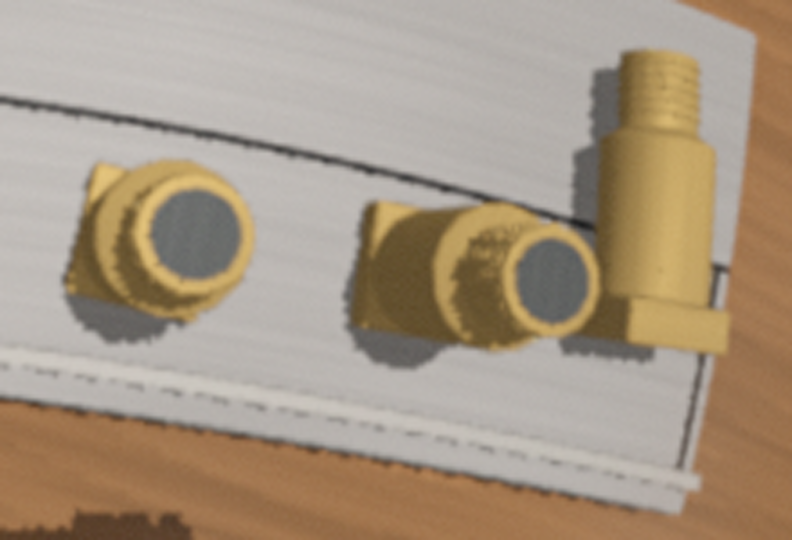

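```bash
python3 - <<'E'
from h import *
import pickle
c=pickle.load(open('w1.pkl','rb'));print(c['xyz'])
l=lambda a,b,z:onz(c,'wrist',95+(a+.5)/3.4-.5,(b+.5)/3.4-.5,z)
q=lambda a,b,z:onz(c,'wrist',320+(a+.5)/3.6-.5,40+(b+.5)/3.6-.5,z)
E1=l(305,192,.03)[:2];E2=q(717,267,.03)[:2]
E3=l(275,412,.038)[:2];E4=q(698,482,.038)[:2]
print(E1,E2,np.linalg.norm(E1-E2),E3,E4,np.linalg.norm(E3-E4))
y=(E1-E2);y/=np.linalg.norm(y);x=np.array([y[1],-y[0]]);L=(E1+E2)/2-.04*x
print('yaw',np.degrees(np.arctan2(x[1],x[0])),'lane',L)
loc=lambda p:np.round(((p[:2]-L)@x,(p[:2]-L)@y),4)
print('ledge',loc(E3),loc(E4))
for n,p in dict(s180=l(286,265,.134),s0=q(194,233,.134),sm90=q(552,280,.134),
 b_sp=l(642,50,.052),b_body=l(646,180,.052),b_tip=l(642,12,.052),b_foot=l(647,319,.03),b_sh=l(643,97,.074),b_ftop=l(645,268,.074),
 a_sp=q(659,90,.052),a_body=q(657,215,.052),a_tip=q(659,50,.052),a_foot=q(679,350,.03),a_ftop=q(680,301,.074),a_sh=q(657,132,.074),scale=l(153,264,.034)).items():
    print(n,np.round(p,4),loc(p))
np.savez('lane.npz',L=L,x=x,y=y)
E
```

```text
[ 0.48711296 -0.05211451  0.40185275]
[0.51925865 0.13347673] [ 0.58029318 -0.31166556] 0.4493071014262983 [0.43685022 0.11988496] [ 0.49879588 -0.32824622] 0.45239233768023396
yaw 7.807280168031211 lane [ 0.51014669 -0.09452808]
ledge [-0.0435  0.2224] [-0.043 -0.23 ]
s180 [0.4898 0.0814 0.134 ] [0.0037 0.1771]
s0 [ 0.5096 -0.0947  0.134 ] [-0.0006 -0.0001]
sm90 [ 0.5307 -0.1889  0.134 ] [ 0.0075 -0.0963]
b_sp [0.5897 0.0191 0.052 ] [0.0943 0.1018]
b_body [0.5454 0.0045 0.052 ] [0.0484 0.0933]
b_tip [0.6034 0.0233 0.052 ] [0.1084 0.1041]
b_foot [ 0.5009 -0.0063  0.03  ] [0.0028 0.0887]
b_sh [0.5679 0.0097 0.074 ] [0.0714 0.0954]
b_ftop [ 0.5146 -0.0067  0.074 ] [0.0163 0.0864]
a_sp [ 0.6255 -0.2528  0.052 ] [ 0.0928 -0.1725]
a_body [ 0.5819 -0.2647  0.052 ] [ 0.048  -0.1783]
a_tip [ 0.6399 -0.2491  0.052 ] [ 0.1076 -0.1708]
a_foot [ 0.5435 -0.3051  0.03  ] [ 0.0044 -0.2131]
a_ftop [ 0.5524 -0.2697  0.074 ] [ 0.0181 -0.1793]
a_sh [ 0.6026 -0.2432  0.074 ] [ 0.0714 -0.1599]
scale [0.4817 0.1911 0.034 ] [0.0106 0.2868]
```

```bash
cat >> h.py <<'E'
def W(lx,ly,z):
    d=np.load('lane.npz');p=d['L']+lx*d['x']+ly*d['y'];return [p[0],p[1],z]
E
python3 - <<'E'
from h import *
plan(W(.0925,.1015,.15),108.3)
plan(W(.0925,.1015,.053),108.3)
E
```

```text
t 1.62 shift cm [np.float64(11.02), np.float64(-4.13), np.float64(-18.7), np.float64(-0.45)] j7 -1.16 rows>= 6.0
t 1.62 shift cm [np.float64(20.72), np.float64(-4.13), np.float64(-18.71), np.float64(-0.45)] j7 -1.16 rows>= 7.0
```

Call:
drive_tool:
  motion:
    - [8, -4.1, -18.7, -0.45]
    - [8, -4.1, -18.7, -0.45]
    - [8, -4.1, -18.7, -0.45]
    - [8, -4.1, -18.7, -0.45]
    - [8, -4.1, -18.7, -0.45]
    - [8, -4.1, -18.7, -0.45]
    - [12, -4.1, -18.7, -0.45]
    - [15, -4.1, -18.7, -0.45]
    - [17, -4.1, -18.7, -0.45]
    - [17, -4.1, -18.7, -0.45]
  grip: 60

```text
time: 2.45
ee_pos: [0.5854, 0.0179, 0.0858]
eef_rot: [-0.695, -0.113, 0.701, -0.112]
ft_force: [-1.1, -0.6, -1.2]
width: 0.0666
```

```bash
python3 - <<'E'
from h import *
import pickle
c=r.calibration('wrist');im=r.camera('wrist')[:,:,::-1].copy();cv2.imwrite('pics/w2.png',im);pickle.dump(c,open('w2.pkl','wb'))
plan(W(.0925,.1015,.053),108.3);print(r.read_state()['width'])
E
```

```text
t 2.5 shift cm [np.float64(3.56), np.float64(0.02), np.float64(-0.13), np.float64(0.0)] j7 -1.59 rows>= 1.0
0.06618805863866584
```

View pics/w2.png

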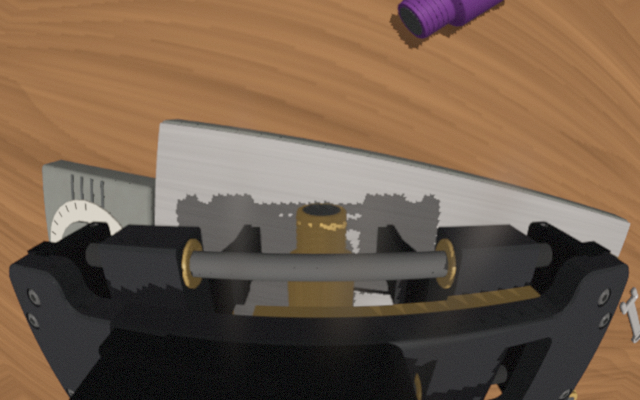

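```bash
python3 - <<'E'
from h import *
import pickle
c=pickle.load(open('w2.pkl','rb'));d=np.load('lane.npz')
for u,v,z in((321,216,.067),(321,204,.052),(321,210,.06),(321,203,.037)):
    p=onz(c,'wrist',u,v,z);print((p[:2]-d['L'])@d['x'],(p[:2]-d['L'])@d['y'])
print(c['xyz'],(c['xyz'][:2]-d['L'])@d['x'])
E
```

```text
0.10559900464495077 0.10390954877561419
0.10785914847892461 0.10425955192041358
0.10675283023115509 0.10409181835556712
0.1040458591089088 0.10345988036796622
[0.65300321 0.04116473 0.22682637] 0.15996502829109943
```

Call:
drive_tool:
  motion:
    - [2, 0, -0.3, 0]
    - [3.5, 0, -0.3, 0]
    - [3.5, 0, -0.3, 0]

```text
time: 2.75
ee_pos: [0.5907, 0.0199, 0.0549]
eef_rot: [-0.697, -0.113, 0.699, -0.113]
ft_force: [-0.9, 0.1, -0.2]
width: 0.0665
```

Call:
drive_tool:
  motion:
    - [0, 0, 0, 0]
    - [0, 0, 0, 0]
    - [0, 0, 0, 0]
    - [0, 0, 0, 0]
    - [0, 0, 0, 0]
    - [0, 0, 0, 0]
  grip: 255
  force: 8

```text
time: 3.25
ee_pos: [0.5915, 0.0211, 0.056]
eef_rot: [0.698, 0.113, -0.698, 0.113]
ft_force: [-0.1, -0.1, -0.6]
width: 0.0344
```

Call:
drive_tool:
  motion:
    - [0.2, 0, 0, 0]
    - [0.2, 0, 0, 0]
    - [0.2, 0, 0, 0]

```text
time: 3.5
ee_pos: [0.5919, 0.021, 0.0541]
eef_rot: [0.699, 0.113, -0.697, 0.113]
ft_force: [1.7, -0.0, 4.5]
width: 0.0292
```

Call:
drive_tool:
  motion:
    - [0, 0, -0.6, 0]
    - [0, 0, -1.2, 0]
    - [0, 0, -1.7, 0]
    - [0, 0, -2.1, 0]
    - [0, 0, -2.1, 0]
    - [0, 0, -2.1, 0]

```text
time: 4.0
ee_pos: [0.6119, 0.0284, 0.0537]
eef_rot: [0.698, 0.114, -0.698, 0.113]
ft_force: [0.3, 0.1, 3.1]
width: 0.0288
```

Call:
drive_tool:
  motion:
    - [-0.8, 0, 0.25, 0]
    - [-1.6, 0, 0.5, 0]
    - [-2.3, 0, 0.9, 0]
    - [-3.1, 0, 1.3, 0]
    - [-3.8, 0, 1.8, 0]
    - [-4.4, 0, 2.4, 0]
    - [-5.0, 0, 3.0, 0]
    - [-5.5, 0, 3.6, 0]
    - [-6.0, 0, 4.3, 0]
    - [-6.4, 0, 5.0, 0]
    - [-6.4, 0, 5.0, 0]
    - [-6.4, 0, 5.0, 0]

```text
time: 5.0
ee_pos: [0.5639, 0.0118, 0.1181]
eef_rot: [0.698, 0.113, -0.698, 0.113]
ft_force: [2.5, 1.2, 3.5]
width: 0.0292
```

```bash
python3 - <<'E'
from h import *
s=r.read_state();print(s['ee_pos'],s['width'],s['ft_force'])
for n in('wrist','scene'):
    im=r.camera(n)[:,:,::-1]
    if n=='scene': im=cv2.resize(im[130:300,210:370],None,fx=3.5,fy=3.5)
    cv2.imwrite(f'pics/{n}3.png',im)
E
```

```text
[0.56386679 0.01178758 0.11814777] 0.029168115870842684 [2.49757468 1.20798553 3.52198712]
```

View pics/scene3.png

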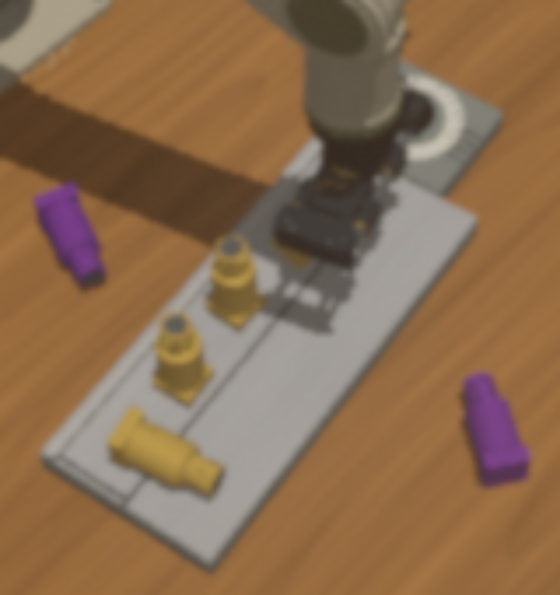

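View pics/wrist3.png

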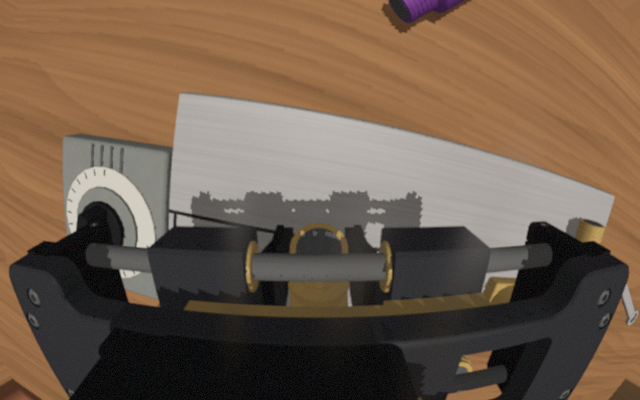

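Call:
drive_tool:
  motion:
    - [-0.4, 0, 0.8, 0]
    - [-0.7, 0, 1.6, 0]
    - [-0.9, 0, 2.4, 0]
    - [-1.0, 0, 3.2, 0]
    - [-1.1, 0, 4.0, 0]
    - [-1.1, 0, 4.9, 0]
    - [-1.0, 0, 5.8, 0]
    - [-0.9, 0, 6.6, 0]
    - [-0.9, 0, 6.6, 0]
    - [-0.9, 0, 6.6, 0]

```text
time: 5.93
ee_pos: [0.5007, -0.0091, 0.1267]
eef_rot: [0.698, 0.113, -0.698, 0.113]
ft_force: [1.0, 0.4, 1.3]
width: 0.0287
```

```bash
python3 - <<'E'
from h import *
d=np.load('lane.npz')
s=r.read_state();p=s['ee_pos'];print(p,(p[:2]-d['L'])@d['x'],(p[:2]-d['L'])@d['y'],s['width'],s['ft_force'])
for n in('wrist','scene'):
    im=r.camera(n)[:,:,::-1]
    if n=='scene': im=cv2.resize(im[130:300,210:370],None,fx=3.5,fy=3.5)
    cv2.imwrite(f'pics/{n}4.png',im)
E
```

```text
[ 0.50071132 -0.00908287  0.12668837] 0.002259091599768018 0.08593489428392832 0.02873585657235972 [0.97442556 0.39388451 1.31876227]
```

View pics/scene4.png

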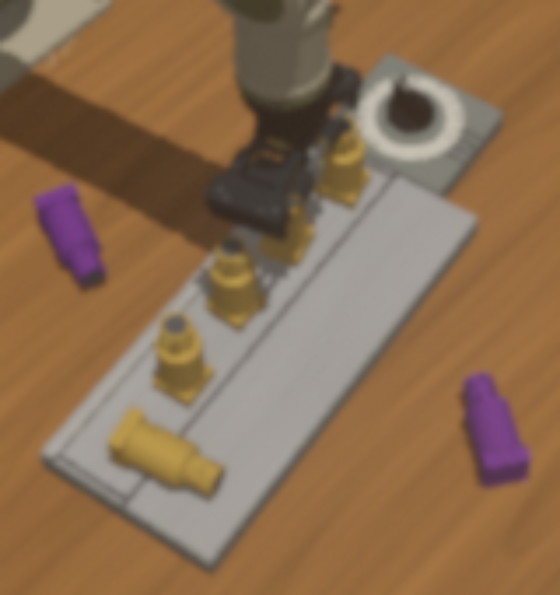

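View pics/wrist4.png

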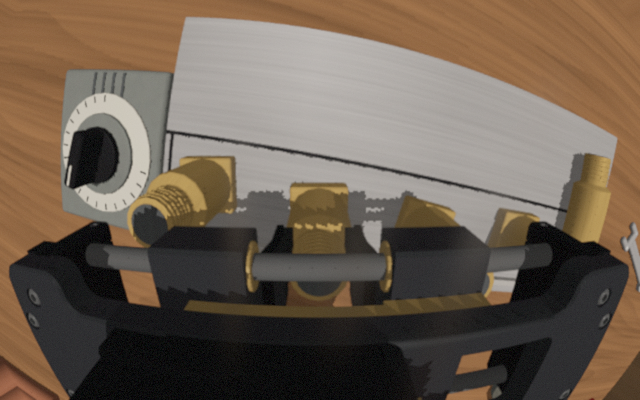

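Call:
drive_tool:
  motion:
    - [0.2, 0, 0.1, 0]
    - [0.4, 0, 0.2, 0]
    - [0.4, 0, 0.2, 0]

```text
time: 6.28
ee_pos: [0.5028, -0.0083, 0.1255]
eef_rot: [0.701, 0.113, -0.695, 0.114]
ft_force: [4.3, 3.8, 19.7]
width: 0.0289
```

Call:
drive_tool:
  motion:
    - [0, 0, 0, 0]
    - [0, 0, 0, 0]
    - [0, 0, 0, 0]
    - [0, 0, 0, 0]
    - [-2, 0, 0, 0]
    - [-5, 0, 0, 0]
    - [-8, 0, 0, 0]
    - [-8, 0, 0, 0]
  grip: 100

```text
time: 6.95
ee_pos: [0.5012, -0.0092, 0.2072]
eef_rot: [0.7, 0.113, -0.696, 0.114]
ft_force: [1.7, -0.0, -0.0]
width: 0.0524
```

```bash
python3 - <<'E'
from h import *
for n in('wrist','scene'):
    im=r.camera(n)[:,:,::-1]
    if n=='scene': im=cv2.resize(im[130:300,210:370],None,fx=3.5,fy=3.5)
    cv2.imwrite(f'pics/{n}5.png',im)
plan(W(.14,-.1665,.14),105.2)
plan(W(.096,-.172,.053),105.2)
E
```

```text
t 7.05 shift cm [np.float64(6.32), np.float64(27.32), np.float64(-9.04), np.float64(0.64)] j7 -1.4 rows>= 8.0
t 7.05 shift cm [np.float64(15.02), np.float64(27.05), np.float64(-4.6), np.float64(0.64)] j7 -1.4 rows>= 8.0
```

View pics/scene5.png

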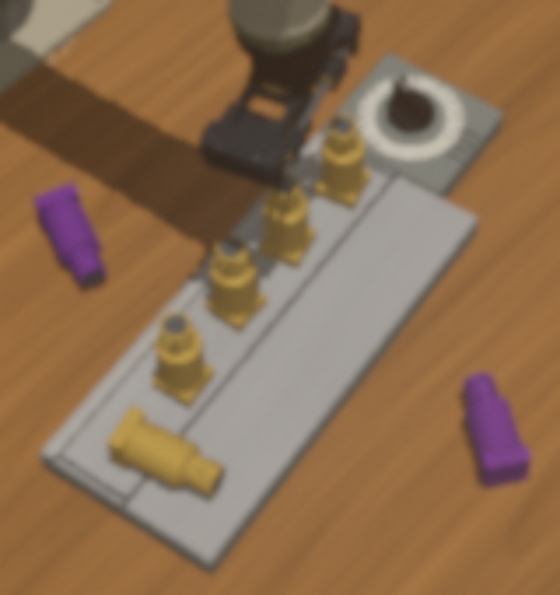

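View pics/wrist5.png

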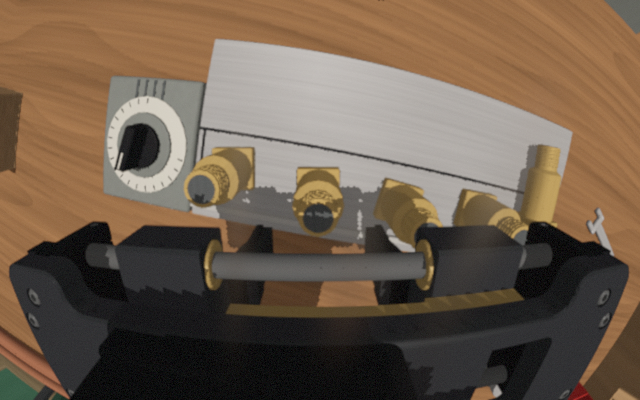

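Call:
drive_tool:
  motion:
    - [0, 27.1, -4.6, 0.65]
    - [0, 27.1, -4.6, 0.65]
    - [0, 27.1, -4.6, 0.65]
    - [0, 27.1, -4.6, 0.65]
    - [0, 27.1, -4.6, 0.65]
    - [0, 27.1, -4.6, 0.65]
    - [0, 27.1, -4.6, 0.65]
    - [3, 27.1, -4.6, 0.65]
    - [6, 27.1, -4.6, 0.65]
    - [9, 27.1, -4.6, 0.65]
    - [11.5, 27.1, -4.6, 0.65]
    - [11.5, 27.1, -4.6, 0.65]
  grip: 60

```text
time: 8.05
ee_pos: [0.6242, -0.2509, 0.0795]
eef_rot: [-0.697, -0.095, 0.705, -0.092]
ft_force: [-0.5, -0.2, -0.3]
width: 0.0664
```

```bash
python3 - <<'E'
from h import *
import pickle
c=r.calibration('wrist');im=r.camera('wrist')[:,:,::-1].copy();cv2.imwrite('pics/w6.png',im);pickle.dump(c,open('w6.pkl','wb'))
plan(W(.096,-.172,.053),105.2);print(r.read_state()['ee_pos'])
E
```

```text
t 8.1 shift cm [np.float64(3.02), np.float64(0.15), np.float64(-0.27), np.float64(0.0)] j7 -1.2 rows>= 1.0
[ 0.62581213 -0.25120593  0.08317368]
```

View pics/w6.png

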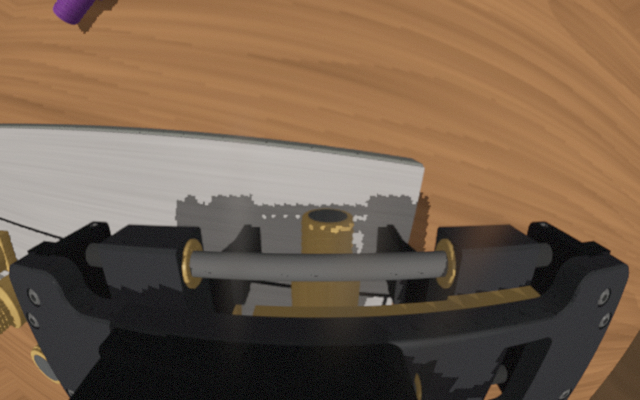

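```bash
python3 - <<'E'
from h import *
import pickle
c=pickle.load(open('w6.pkl','rb'));d=np.load('lane.npz')
s=r.read_state();M=R.from_quat(s['eef_rot']).as_matrix()
for u,v,z in((327,222,.067),(327,209,.037),(327,215,.052)):
    p=onz(c,'wrist',u,v,z);print((p[:2]-d['L'])@d['x'],(p[:2]-d['L'])@d['y'],M.T@(p-s['ee_pos'])*100)
E
```

```text
0.10681405428967365 -0.1716836562935735 [ 1.60768564  0.25524068 -1.33987129]
0.10440649264455214 -0.17257621022492153 [ 4.60892215  0.32668632 -1.1087761 ]
0.10559103302351826 -0.17213190662690772 [ 3.10831647  0.29091161 -1.2223903 ]
```

Call:
drive_tool:
  motion:
    - [1.5, 0.3, -0.3, 0]
    - [3.1, 0.3, -0.3, 0]
    - [3.1, 0.3, -0.3, 0]

```text
time: 8.35
ee_pos: [0.6314, -0.2541, 0.0545]
eef_rot: [-0.7, -0.094, 0.702, -0.093]
ft_force: [-1.2, -0.9, -1.2]
width: 0.0666
```

Call:
drive_tool:
  motion:
    - [0, 0, 0, 0]
    - [0, 0, 0, 0]
    - [0, 0, 0, 0]
    - [0, 0, 0, 0]
    - [0, 0, 0, 0]
    - [0, 0, 0, 0]
    - [0, 0, 0, 0]
    - [0, 0, 0, 0]
  grip: 255
  force: 8

```text
time: 9.02
ee_pos: [0.6323, -0.2541, 0.0568]
eef_rot: [0.701, 0.093, -0.701, 0.093]
ft_force: [0.4, 0.5, 1.0]
width: 0.0288
```

Call:
drive_tool:
  motion:
    - [0.3, 0, 0, 0]
    - [0.3, 0, -0.6, 0]
    - [0.3, 0, -1.2, 0]
    - [0.3, 0, -1.7, 0]
    - [0.3, 0, -2.0, 0]
    - [0.3, 0, -2.0, 0]
    - [0.3, 0, -2.0, 0]

```text
time: 9.6
ee_pos: [0.6524, -0.2487, 0.0538]
eef_rot: [0.701, 0.093, -0.7, 0.094]
ft_force: [0.7, -0.9, 3.0]
width: 0.0291
```

Call:
drive_tool:
  motion:
    - [-0.8, 0, 0.25, 0]
    - [-1.6, 0, 0.5, 0]
    - [-2.3, 0, 0.9, 0]
    - [-3.1, 0, 1.3, 0]
    - [-3.8, 0, 1.8, 0]
    - [-4.4, 0, 2.4, 0]
    - [-5.0, 0, 3.0, 0]
    - [-5.5, 0, 3.6, 0]
    - [-6.0, 0, 4.3, 0]
    - [-6.4, 0, 5.0, 0]
    - [-6.4, 0, 5.0, 0]
    - [-6.4, 0, 5.0, 0]

```text
time: 10.6
ee_pos: [0.6034, -0.2624, 0.1184]
eef_rot: [0.701, 0.093, -0.7, 0.094]
ft_force: [2.6, 0.6, 4.1]
width: 0.0291
```

```bash
python3 - <<'E'
from h import *
im=r.camera('wrist')[:,:,::-1];cv2.imwrite('pics/w7.png',im)
E
```

```text
(no output)
```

View pics/w7.png

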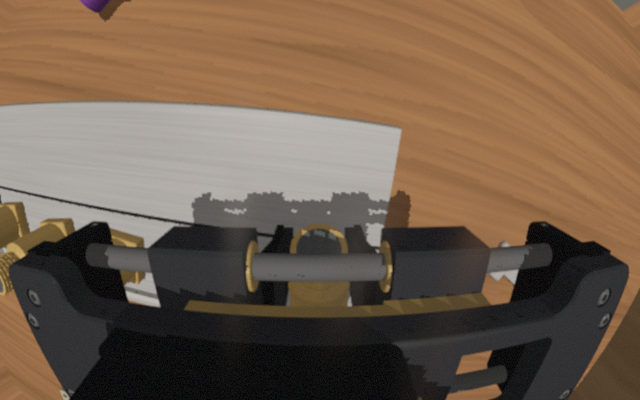

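Rotating as with the first (ring at ~(320,235)). Finish the arc.

Call:
drive_tool:
  motion:
    - [-0.4, 0, 0.8, 0]
    - [-0.7, 0, 1.6, 0]
    - [-0.9, 0, 2.4, 0]
    - [-1.0, 0, 3.2, 0]
    - [-1.1, 0, 4.0, 0]
    - [-1.1, 0, 4.9, 0]
    - [-1.0, 0, 5.8, 0]
    - [-0.9, 0, 6.6, 0]
    - [-0.9, 0, 6.6, 0]
    - [-0.9, 0, 6.6, 0]

```text
time: 11.48
ee_pos: [0.5382, -0.2801, 0.1263]
eef_rot: [-0.7, -0.093, 0.702, -0.093]
ft_force: [-2.2, -1.6, 4.3]
width: 0.0289
```

```bash
python3 - <<'E'
from h import *
d=np.load('lane.npz')
s=r.read_state();p=s['ee_pos'];print(p,(p[:2]-d['L'])@d['x'],(p[:2]-d['L'])@d['y'],s['width'],s['ft_force'])
im=r.camera('wrist')[:,:,::-1];cv2.imwrite('pics/w8.png',im)
E
```

```text
[ 0.53815643 -0.28011705  0.12631158] 0.002539428919788226 -0.18767355793754295 0.028887423203757732 [-2.1930215  -1.59122837  4.33416445]
```

View pics/w8.png

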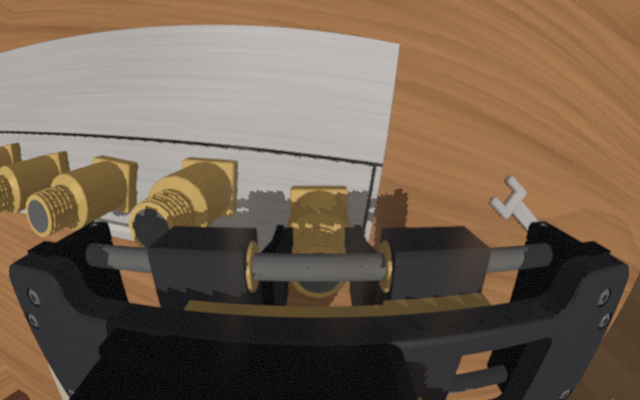

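Call:
drive_tool:
  motion:
    - [0.2, 0, 0, 0]
    - [0.2, 0, 0, 0]

```text
time: 11.7
ee_pos: [0.5398, -0.2798, 0.126]
eef_rot: [0.701, 0.093, -0.701, 0.094]
ft_force: [-4.7, 0.7, 15.9]
width: 0.029
```

Call:
drive_tool:
  motion:
    - [0, 0, 0, 0]
    - [0, 0, 0, 0]
    - [0, 0, 0, 0]
    - [0, 0, 0, 0]
    - [-2, 0, 0, 0]
    - [-5, 0, 0, 0]
    - [-8, 0, 0, 0]
    - [-11, 0, 0, 0]
    - [-13, 0, 0, 0]
    - [-13, 0, 0, 0]
  grip: 100

```text
time: 12.53
ee_pos: [0.5413, -0.2795, 0.2591]
eef_rot: [0.703, 0.092, -0.699, 0.095]
ft_force: [0.8, 0.1, 0.4]
width: 0.0529
```

```bash
python3 - <<'E'
from h import *
# view pose for knob: camera above the knob
plan([.42,.15,.26],97.8)
E
```

```text
t 12.53 shift cm [np.float64(-0.28), np.float64(-44.63), np.float64(0.45), np.float64(1.48)] j7 -1.03 rows>= 11.0
```

Call:
drive_tool:
  motion:
    - [0, -44.6, 0.5, 1.5]
    - [0, -44.6, 0.5, 1.5]
    - [0, -44.6, 0.5, 1.5]
    - [0, -44.6, 0.5, 1.5]
    - [0, -44.6, 0.5, 1.5]
    - [0, -44.6, 0.5, 1.5]
    - [0, -44.6, 0.5, 1.5]
    - [0, -44.6, 0.5, 1.5]
    - [0, -44.6, 0.5, 1.5]
    - [0, -44.6, 0.5, 1.5]
    - [0, -44.6, 0.5, 1.5]
    - [0, -44.6, 0.5, 1.5]
    - [0, -44.6, 0.5, 1.5]
    - [0, -44.6, 0.5, 1.5]

```text
time: 13.7
ee_pos: [0.4179, 0.1492, 0.254]
eef_rot: [-0.705, -0.047, 0.706, -0.047]
ft_force: [0.6, -0.0, -0.2]
width: 0.0528
```

```bash
python3 - <<'E'
from h import *
import pickle
c=r.calibration('wrist');im=r.camera('wrist')[:,:,::-1].copy();cv2.imwrite('pics/w9.png',im);pickle.dump(c,open('w9.pkl','wb'))
s=r.read_state();print(s['ee_pos'],s['joint_positions'].round(2))
u,v=proj(c,'wrist',[.4817,.1911,.034]);print(u,v)
a=int(u)-60;b=max(0,int(v)-60);print(a,b)
cv2.imwrite('pics/w9c.png',cv2.resize(im[b:b+110,a:a+120],None,fx=5,fy=5,interpolation=cv2.INTER_CUBIC))
E
```

```text
[0.41812336 0.14874528 0.25401857] [ 0.53 -0.05 -0.92  1.85 -0.04  1.32 -1.82]
291.0852606183727 116.05136480036015
231 56
```

View pics/w9.png

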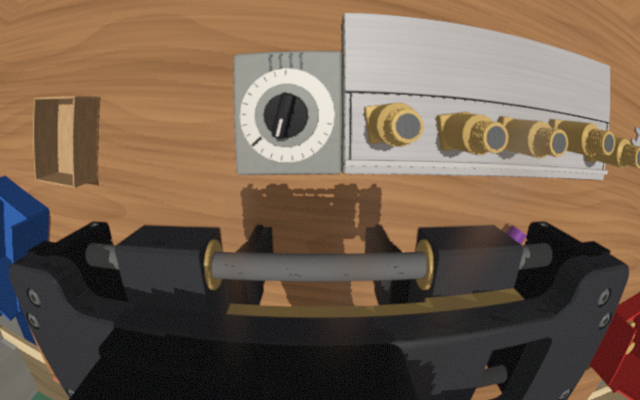

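View pics/w9c.png

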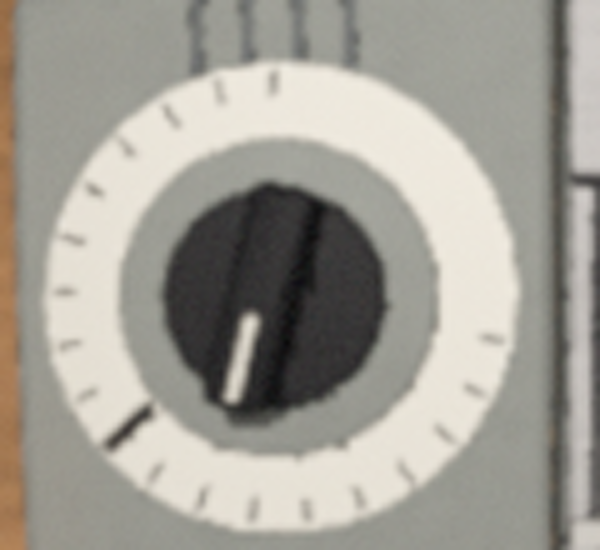

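```bash
python3 - <<'E'
from h import *
import pickle
c=pickle.load(open('w9.pkl','rb'));im=cv2.imread('pics/w9.png')
P=lambda a,b,z:onz(c,'wrist',231+(a+.5)/5-.5,56+(b+.5)/5-.5,z)
# disc centre by ellipse of white pixels outer contour
hsv=cv2.cvtColor(im,cv2.COLOR_BGR2HSV);m=((hsv[...,2]>185)&(hsv[...,1]<50)).astype(np.uint8);m[:56]=0;m[170:]=0;m[:,:235]=0;m[:,340:]=0
cn=max(cv2.findContours(m,cv2.RETR_EXTERNAL,cv2.CHAIN_APPROX_NONE)[0],key=cv2.contourArea)
hp=np.array([onz(c,'wrist',u,v,.031)[:2] for u,v in cn[:,0].astype(float)])
(cc,rr)=cv2.minEnclosingCircle((hp*1000).astype(np.float32));print('circ',cc,rr, 'ell',cv2.fitEllipse((hp*1000).astype(np.float32)))
C=np.array(cv2.fitEllipse((hp*1000).astype(np.float32))[0])/1000
ang=lambda v:np.degrees(np.arctan2(v[1],v[0]))
mk=P(130,428,.031)[:2];print('mark r',np.linalg.norm(mk-C),ang(mk-C),'by ends',ang(P(110,447,.031)[:2]-P(152,408,.031)[:2]))
for zt in(.069,.074):
  a,b=P(252,316,zt)[:2],P(231,402,zt)[:2];print(zt,'stripe',ang(b-a),'end r',np.linalg.norm(b-C),ang(b-C))
print(C)
d=np.load('lane.npz');print((C-d['L'])@d['x'],(C-d['L'])@d['y'])
E
```

```text
circ (482.1963806152344, 197.39794921875) 56.456764221191406 ell ((482.4171142578125, 197.18743896484375), (103.04413604736328, 104.25942993164062), 148.17025756835938)
mark r 0.047276458907743416 138.06192710249928 by ends 138.6452086209581
0.069 stripe 173.1408881633292 end r 0.023182022831605472 171.80425900741966
0.074 stripe 173.14088816332918 end r 0.022675206891925422 173.21635119673633
[0.48241711 0.19718744]
0.01215451956586879 0.2927783091735007
```

```bash
python3 - <<'E'
from h import *
plan([.4823,.1973,.13],58.1)
plan([.4823,.1973,.066],58.1)
E
```

```text
t 13.75 shift cm [np.float64(12.4), np.float64(-3.97), np.float64(-7.01), np.float64(7.9)] j7 -1.82 rows>= 4.0
t 13.75 shift cm [np.float64(18.8), np.float64(-3.97), np.float64(-7.02), np.float64(7.9)] j7 -1.82 rows>= 5.0
```

Call:
drive_tool:
  motion:
    - [2, -4, -7, 1.2]
    - [4, -4, -7, 2.4]
    - [4, -4, -7, 3]
    - [4, -4, -7, 3]

```text
time: 14.08
ee_pos: [0.4833, 0.1987, 0.2103]
eef_rot: [-0.703, 0.048, 0.708, 0.049]
ft_force: [-1.0, -0.4, -0.1]
width: 0.0527
```

```bash
python3 - <<'E'
from h import *
print(r.read_state()['joint_positions'].round(2))
plan([.4823,.1973,.13],58.1)
E
```

```text
[ 0.38  0.25 -0.97  1.73  0.21  1.28 -2.34]
t 14.08 shift cm [np.float64(8.03), np.float64(0.16), np.float64(0.03), np.float64(4.82)] j7 -2.34 rows>= 2.0
```

Call:
drive_tool:
  motion:
    - [0, 0, 0, -1.4]
    - [0, 0, 0, -2.8]
    - [0, 0, 0, -4.2]
    - [0, 0, 0, -5.6]
    - [0, 0, 0, -7]
    - [0, 0, 0, -8.4]
    - [0, 0, 0, -9.8]
    - [0, 0, 0, -11.2]
    - [0, 0, 0, -12.6]
    - [0, 0, 0, -14]
    - [0, 0, 0, -15.4]
    - [0, 0, 0, -16.8]
    - [0, 0, 0, -18.2]
    - [0, 0, 0, -19.6]
    - [0, 0, 0, -21]
    - [0, 0, 0, -22.4]
    - [0, 0, 0, -23.8]
    - [0, 0, 0, -25.2]
    - [0, 0, 0, -26.6]
    - [0, 0, 0, -28]

```text
time: 15.75
ee_pos: [0.4823, 0.1971, 0.2141]
eef_rot: [0.282, 0.649, -0.283, 0.648]
ft_force: [-0.4, -0.3, -1.4]
width: 0.0528
```

```bash
python3 - <<'E'
from h import *
print(r.read_state()['joint_positions'].round(2))
plan([.4823,.1973,.13],58.1)
E
```

```text
[ 0.66  0.46 -1.4   1.72  0.46  1.36 -0.08]
t 15.75 shift cm [np.float64(8.41), np.float64(0.03), np.float64(-0.01), np.float64(-3.03)] j7 -0.08 rows>= 3.0
```

Call:
drive_tool:
  motion:
    - [1, 0, 0, -1.2]
    - [3, 0, 0, -2.4]
    - [5, 0, 0, -3]
    - [7, 0, 0, -3]
    - [8.4, 0, 0, -3]
    - [8.4, 0, 0, -3]

```text
time: 16.25
ee_pos: [0.4811, 0.1968, 0.1278]
eef_rot: [0.196, 0.68, -0.198, 0.678]
ft_force: [-0.4, -0.4, 1.2]
width: 0.0529
```

```bash
python3 - <<'E'
from h import *
print(r.read_state()['joint_positions'].round(2))
plan([.4823,.1973,.066],58.1)
im=r.camera('wrist')[:,:,::-1];cv2.imwrite('pics/w10.png',im)
im=r.camera('scene')[:,:,::-1];cv2.imwrite('pics/s10.png',cv2.resize(im[130:300,210:370],None,fx=3.5,fy=3.5))
E
```

```text
[ 0.6   0.58 -1.34  1.82  0.6   1.24  0.08]
t 16.25 shift cm [np.float64(6.18), np.float64(0.13), np.float64(0.09), np.float64(-0.1)] j7 0.08 rows>= 2.0
```

View pics/w10.png

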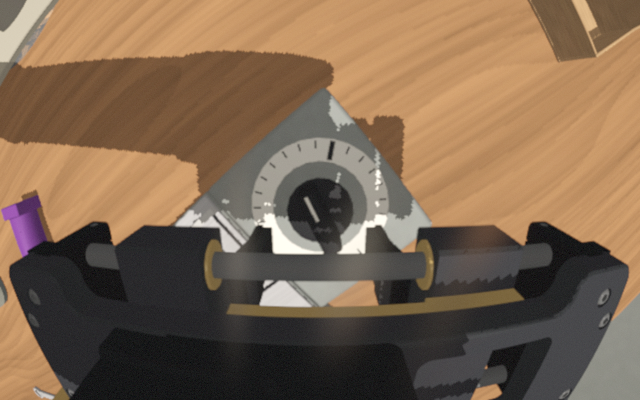

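View pics/s10.png

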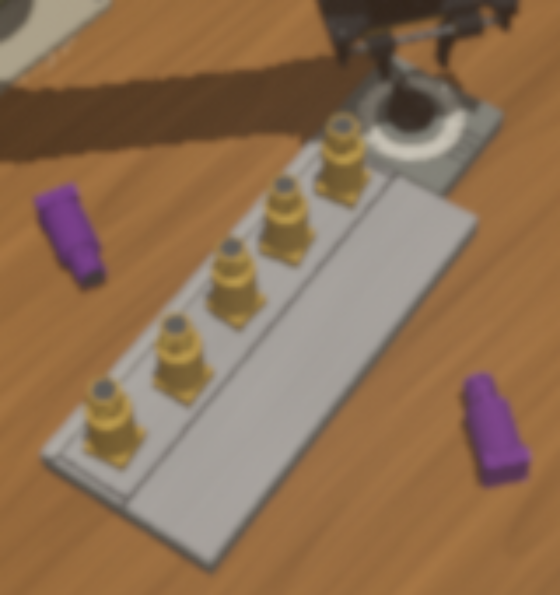

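Call:
drive_tool:
  motion:
    - [3, 0.1, 0.1, 0]
    - [5, 0.1, 0.1, 0]
    - [6.1, 0.1, 0.1, 0]
    - [6.1, 0.1, 0.1, 0]
    - [6.1, 0.1, 0.1, 0]

```text
time: 16.77
ee_pos: [0.4837, 0.1994, 0.0705]
eef_rot: [0.197, 0.679, -0.197, 0.679]
ft_force: [-0.2, -0.4, 0.6]
width: 0.0528
```

Call:
drive_tool:
  motion:
    - [0, 0, 0, 0]
    - [0, 0, 0, 0]
    - [0, 0, 0, 0]
    - [0, 0, 0, 0]
    - [0, 0, 0, 0]
    - [0, 0, 0, 0]
    - [0, 0, 0, 0]
    - [0, 0, 0, 0]
    - [0, 0, 0, 0]
  grip: 255
  force: 10

```text
time: 17.52
ee_pos: [0.4814, 0.1977, 0.0688]
eef_rot: [0.195, 0.68, -0.199, 0.678]
ft_force: [-9.9, -7.4, 4.8]
width: 0.014
```

```bash
python3 - <<'E'
from h import *
s=r.read_state();print(s['joint_positions'].round(2),s['torque'],s['width'],s['ft_force'])
plan([.4823,.1973,.066],48.3)
im=r.camera('wrist')[:,:,::-1];cv2.imwrite('pics/w11.png',im)
E
```

```text
[ 0.53  0.64 -1.26  1.87  0.67  1.15  0.03] [-1.40615757  1.93866099 -0.01251181] 0.014012680231463622 [-9.90572613 -7.36339663  4.7608924 ]
t 17.52 shift cm [np.float64(0.28), np.float64(0.01), np.float64(0.1), np.float64(1.87)] j7 0.03 rows>= 1.0
```

View pics/w11.png

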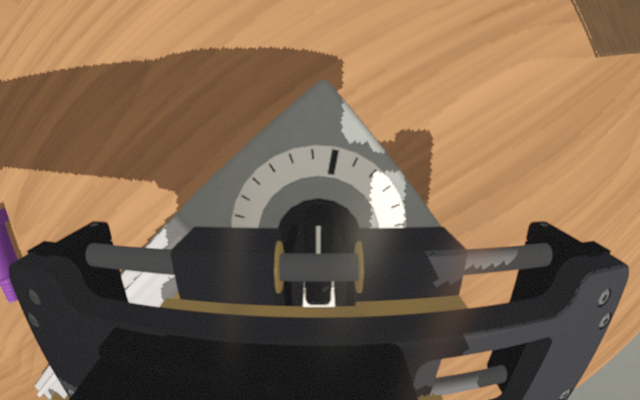

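Call:
drive_tool:
  motion:
    - [0, 0, 0, 0.7]
    - [0, 0, 0, 1.4]
    - [0, 0, 0, 1.9]
    - [0, 0, 0, 1.9]
    - [0, 0, 0, 1.9]

```text
time: 17.98
ee_pos: [0.4816, 0.198, 0.0688]
eef_rot: [0.251, 0.661, -0.254, 0.66]
ft_force: [-7.5, -4.9, 3.4]
width: 0.0141
```

```bash
python3 - <<'E'
from h import *
s=r.read_state();print(s['joint_positions'].round(2),s['torque'],s['width'],s['ft_force'])
plan([.4823,.1973,.066],48.2)
im=r.camera('wrist')[:,:,::-1];cv2.imwrite('pics/w12.png',cv2.resize(im[90:320,180:460],None,fx=2.6,fy=2.6,interpolation=cv2.INTER_CUBIC))
E
```

```text
[ 0.52  0.62 -1.23  1.87  0.65  1.13 -0.11] [-1.03495637  1.55179257 -0.02388187] 0.01408832507109193 [-7.45430998 -4.92314564  3.41433471]
t 17.98 shift cm [np.float64(0.28), np.float64(-0.0), np.float64(0.1), np.float64(-0.01)] j7 -0.11 rows>= 1.0
```

View pics/w12.png

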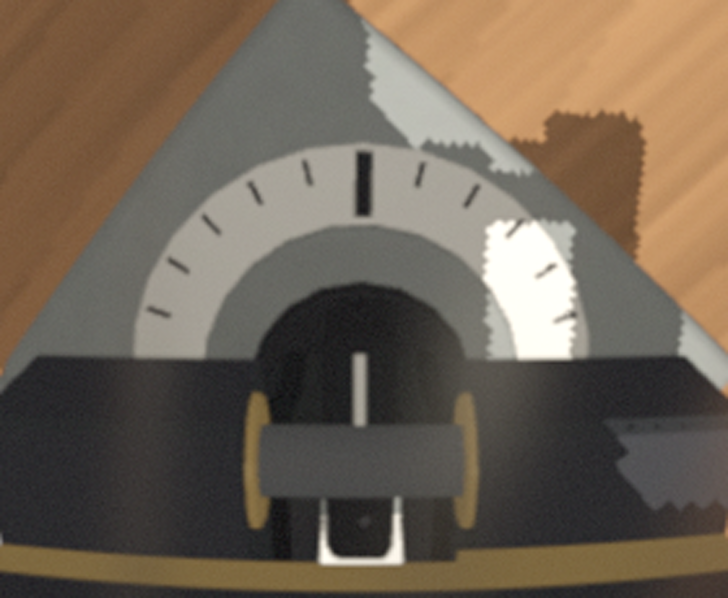

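Call:
drive_tool:
  motion:
    - [0, 0, 0, 0]
    - [0, 0, 0, 0]
    - [0, 0, 0, 0]
    - [0, 0, 0, 0]
    - [-2, 0, 0, 0]
    - [-5, 0, 0, 0]
    - [-8, 0, 0, 0]
    - [-11, 0, 0, 0]
    - [-13, 0, 0, 0]
    - [-13, 0, 0, 0]
    - [-13, 0, 0, 0]
  grip: 110

```text
time: 18.95
ee_pos: [0.484, 0.1993, 0.2004]
eef_rot: [0.253, 0.66, -0.252, 0.661]
ft_force: [-0.1, 0.3, -0.8]
width: 0.0492
```

```bash
python3 - <<'E'
from h import *
im=r.camera('wrist')[:,:,::-1];cv2.imwrite('pics/w13.png',im)
im=r.camera('top')[:,:,::-1];cv2.imwrite('pics/t13.png',cv2.resize(im[160:260,240:420],None,fx=4.4,fy=4.4,interpolation=cv2.INTER_CUBIC))
E
```

```text
(no output)
```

View pics/w13.png

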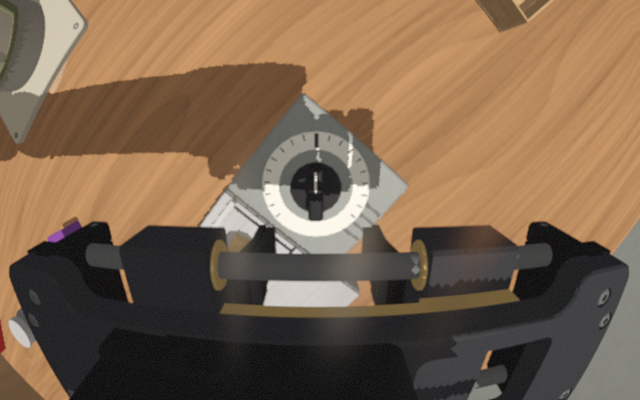

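View pics/t13.png

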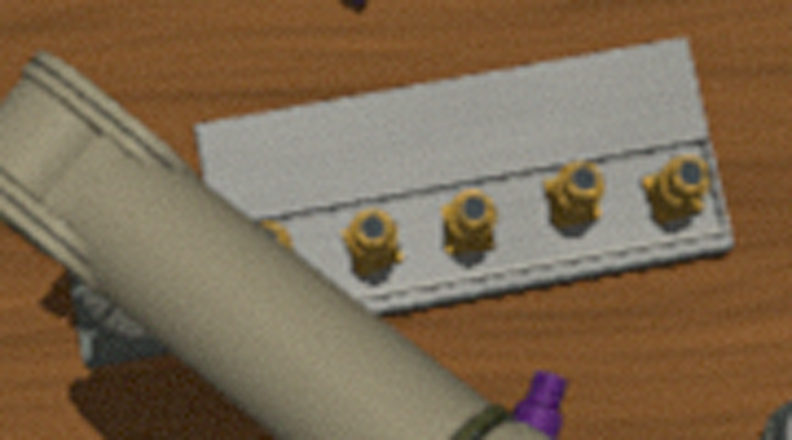

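```bash
python3 - <<'E'
from h import *
c=r.calibration('top');d=np.load('lane.npz')
for n,a,b in(('b',372,226),('s0',474,208),('s-90',583,180),('a',690,174)):
    p=onz(c,'top',240+a/4.4,160+b/4.4,.134)[:2]-d['L'];print(n,p@d['x'],p@d['y'])
print(r.read_state()['ft_force'],r.read_state()['time']);print(r.close_job())
E
```

```text
b -0.001913369698216712 0.08637257525133693
s0 -0.0022985478223089273 -0.001239753607063891
s-90 0.004702384775376763 -0.09680971557864199
a -0.006605030732766776 -0.18719085404204433
[-0.05969318  0.22659894 -0.1053631 ] 19.05
the job is handed in; nothing more can be done
None
```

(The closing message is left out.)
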